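# Shut the modeller's workbox

### The arm

A 6-joint arm with a two-finger parallel gripper is mounted at the origin on the work surface. World frame = base frame: x ahead of the robot, y to its left, z up, the work surface at z = 0. Lengths are in m, angles in degrees, forces in N, time in s.
With the tool pointing down it reaches from about 0.4 to 0.825 m from the base axis. Payload 7 kg.
Tool frame: the origin (TCP) lies midway between the tips of the shut fingers; the grasp point (between the pads) lies 19 mm behind it; z points along the fingers, y is the line along which they close (so a half turn about z gives the same grasp; the last joint's range is limited). The gripper opens to 88 mm and grips with 3 to 60 N. Pads are 19 mm wide; open, the fingers measure 130 mm over their backs; the gripper's body (78 mm by 193 mm) begins 47 mm behind the grasp point.
Start: joints at [87.783, 20.546, 0.682, 0, -70.136, -16.507], TCP at [0.217, 0.639, 0.204] pointing down, gripper open.
Joint ranges: [-176.03, 176.03], [-82.01, 121.73], [-58.28, 71.71], [-173.87, 95.51], [-174.79, -0.11], [-173.66, 173.66]. Speed limits (degrees/s): [136.94, 136.94, 172.46, 180, 180, 180].

### API

Orientations are given as a 3x3 rotation matrix whose columns are the frame's x, y, z axes.
In Python, from rig import robot gives the robot as it stands. Calls block until the motion is done:
- robot.goto(position, orientation): joint-space move of the TCP to a pose.
- robot.servo_line(position, ori=None, speed=0.15): straight line of the TCP; ori=None keeps the orientation; speed is the mean speed in m/s.
- robot.movej(angles): joint-space move.
- robot.move_gripper(opening): opening from 0.0 (shut) to 1.0 (fully open); the grip force is fixed at half the most; returns when the fingers have stopped.
- robot.dwell(seconds).
- robot.ik(position, orientation): joint angles nearest the present ones, or None.
- robot.grab_frame(name): name is "side" or "top"; returns (picture, depth): 480x640x3 uint8, red, green, blue; 480x640 float32, m along the optical axis (not along the pixel's ray), 0 where there is no reading.
- robot.camera_info(name): a dict with "vfov" (degrees; the focal length in pixels is half the picture's height over the tangent of half this angle, whatever the lens; pixels are square), "cx", "cy" (the principal point, pixels), "view" (4x4, takes a point from world to camera coordinates). Camera axes: x right, y down, z forward; pixel columns grow to the right and rows downward; lengths in m; the calibration is good to about 2 mm. A picture is of the moment at which its call begins. camera_info takes no time and is no camera call.
A pose or a line that the arm cannot do raises robot.Unreachable and nothing moves.
- robot.job_done(): hands the job in; it is judged then, once.
Readings, each from a call of its own:
- robot.read_t(): time.
- robot.read_qpos(): joint angles.
- robot.read_qvel(): joint speeds.
- robot.read_effort(): joint torques, N m.
- robot.read_position(): TCP position.
- robot.read_tcp_rot(): TCP orientation.
- robot.read_force(): force on the tool from outside, world axes, zero at the start.
- robot.read_ft_torque(): the same for the moment, N m.
- robot.read_grip_width(): opening from 0.0 (shut) to 1.0 (fully open).
- robot.read_finger_force(): force on a finger pad.
Only numpy, scipy, OpenCV 4.12 (cv2) and the standard library are available. Lean on these libraries where they do the work, as an engineer would, in place of code of your own. Each camera call takes 0.05 s, during which the arm holds its last target. There are 200 camera calls.

### The job

Close up the low wooden workbox on the modelling desk, only pushing with the fingertips: push both open drawers fully home so that their fronts are flush, and push the raised lid down until it lies shut. Do it gently: no slamming or ramming, no leaning on the box with the gripper's body, no drawer front or lid taken between the fingers, no drawer pulled right out and no lid thrown back. Leave the tub, the mug, the paint jar and the model aircraft as they stand.

Things in the scene. Friction and masses are not known exactly. Their poses are not given: they have to be found in the camera images.
- workbox: Low brown wooden box fixed to the desk, 165 deep (x), 310 wide (y), 80 mm high, 89 with the lid shut. Origin: centre of its underside. x points from front (drawers, robot side; face at x = -82.5 mm) to back, y to the left seen from the robot, z up. Two drawers side by side fill the lower front (z 9 to 46 mm); a fixed rail above them (z 50 to 80) fronts the tool tray that the lid covers.
- drawer_left (a joint): How far the left drawer (at the box's +y side) stands out, m. 0: fully home, front flush with the box, against a cushioned stop. It slides straight along the box's -x as it opens; a push of about 2 N on the front moves it, and it stays where it is left. It could come out to 0.11.
- drawer_right (a joint): The same for the right drawer (-y side).
- drawer_left_face (a point): Centre of the left drawer's front face, moving with it; 27.5 mm above the desk, y = +75.5 mm in the box's frame, axes as the box's. The front is a flat vertical panel 141 wide, 37 high, 8 mm thick, no handle, with a notch 28 wide, 12 mm deep in the middle of its top edge. Behind it is an open drawer.
- drawer_right_face (a point): The same for the right drawer, at y = -75.5 mm in the box's frame.
- lid (a joint): Opening angle of the lid, rad. 0: shut, lying flat on the box, slightly cushioned; pi/2: upright. Stiff friction hinge along the back top edge: the lid stays at any angle, and a push of about 3 N square to it near its free edge swings it down. It could open to 1.65.
- lid_hinge (a point): Middle of the hinge axis, at the back top edge of the box: x = +82.5, y = 0, z = 80 mm in the box's frame. The axis runs along the box's y. Axes as the lid's: with the lid shut they are the box's.
- lid_edge (a point): Middle of the lid's free edge, on its outer face (top when shut). The lid is a flat panel 165 mm from hinge axis to free edge, 310 wide, 9 mm thick, inner face in the plane of the hinge axis. At angle a the inner free edge is at x = 82.5 - 165 cos a, z = 80 + 165 sin a mm in the box's frame. Axes: x from free edge to hinge, z out of the outer face.
- tub: Bystander: clear plastic tub with a dark violet screw cap, 52 mm across, 95 mm high, loose. Origin: centre of its underside.
- mug: Bystander: white china mug, 76 mm across, 85 mm high, handle at its +y, loose. Origin: centre of its underside.
- paint: Bystander: small glass paint jar with white cap, 36 mm across, 50 mm high, loose. Origin: centre of its underside.
- plane: Bystander: grey plastic model aircraft, 165 mm span, 145 mm long, 42 mm high at the fin, lying on the desk by the box's right front corner, loose. Origin: under its middle, between the wings; nose to its -x.

How it is judged:
By the outcome, as a careful person would: the job done as asked, in the order asked, and still so for the second after the job is handed in, with the robot touching nothing.
It also fails if it takes over 58 s, if anything falls off the work surface, if the arm or the gripper's body presses on something with over 40 N, if the wrist force passes 120 N, or if a joint passes its speed limit or range.

## Working session

There is one attempt and no reset: what is moved stays moved. The work goes in short steps, each a Python script; the robot and the scene stay as the last script left them, time stands still between calls to the robot, and variables do not carry over. Pictures are saved under pics/ and viewed, at most 10 in all, crops included, and the job is handed in when it is done.

```bash
mkdir -p pics
cat > h.py <<'E'
import numpy as np, cv2
from rig import robot
def cam(name):
    p,d=robot.grab_frame(name); c=robot.camera_info(name)
    f=240/np.tan(np.radians(c["vfov"])/2); V=np.array(c["view"])
    v,u=np.mgrid[:480,:640]
    P=np.stack([(u-c["cx"])/f*d,(v-c["cy"])/f*d,d],-1)
    W=(P-V[:3,3])@V[:3,:3]; W[d==0]=np.nan
    return p,d,W
E
python3 - <<'E'
from h import *
for n in("side","top"):
    p,d,W=cam(n); cv2.imwrite(f"pics/{n}0.png",p[:,:,::-1]); np.save(f"{n}W.npy",W)
    print(n,robot.camera_info(n))
E
```

```text
side {'vfov': 57.950813032821294, 'cx': 322.5930220170528, 'cy': 239.08527416496406, 'view': array([[ 0.86568465, -0.50052328, -0.00815713, -0.50717844],
       [-0.37258236, -0.63334933, -0.6782706 ,  0.28793319],
       [ 0.33432391,  0.59020765, -0.73476694,  0.60710865],
       [ 0.        ,  0.        ,  0.        ,  1.        ]])}
top {'vfov': 53.1093022308938, 'cx': 326.70406265603515, 'cy': 244.67579466142212, 'view': array([[ 0.01199518, -0.99992648,  0.00177635, -0.00258176],
       [-0.9987102 , -0.0120682 , -0.04931836,  0.58277563],
       [ 0.04933617, -0.00118248, -0.99878153,  0.97979129],
       [ 0.        ,  0.        ,  0.        ,  1.        ]])}
```

View pics/side0.png

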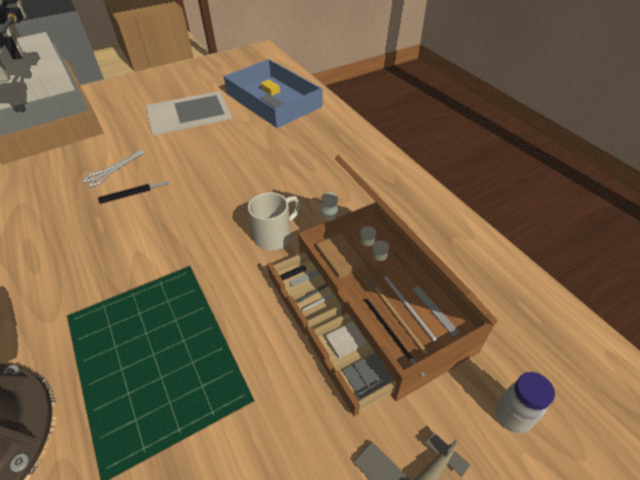

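View pics/top0.png

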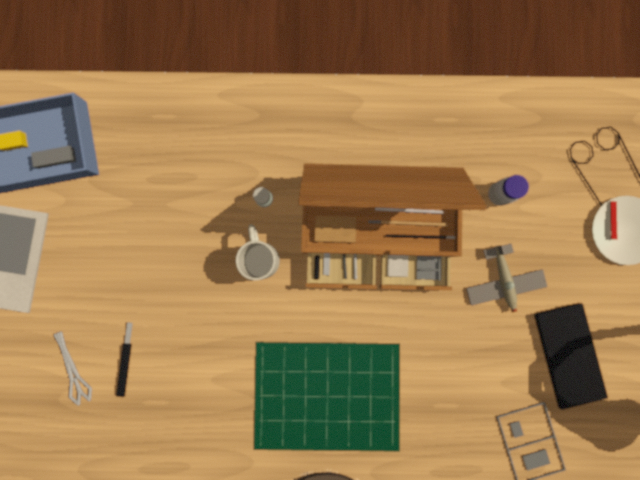

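The side view shows the box with its lid up at about (335–495, 160–320) and both drawers out, with fronts running from (270,265) to (355,405). In the top view the lid spans (300–485, 165–207), the rail is at row ~250 and the drawer fronts at rows ~286–290. The mug is at (257,260), the paint jar at (262,196), the tub at (510,188) and the plane at (507,287).

Run:
```python
from h import *
W=np.load("topW.npy"); S=np.load("sideW.npy")
def s(n,A): print(n,len(A),np.round(np.nanpercentile(A,[2,50,98],axis=0),4).tolist())
R=W[150:300,290:490].reshape(-1,3); R=R[~np.isnan(R[:,0])]
# rail top
m=W[235:262,295:470]; m=m[(m[...,2]>.074)&(m[...,2]<.086)]; s("rail",m)
def rect(A):
    r=cv2.minAreaRect(A[:,:2].astype(np.float32)); print(np.round(r[0],4),np.round(r[1],4),r[2]); print(np.round(cv2.boxPoints(r),4).tolist())
rect(m)
for a,b in((303,376),(380,455)):
    m=W[270:300,a:b]; 
    m=m[(m[...,2]>.038)&(m[...,2]<.055)]; s("drawtop",m); rect(m)
    # front edge by column: min x among z>.035
    q=W[255:300,a:b]; q=np.where((q[...,2]>.036)[...,None],q,np.nan)
    fx=np.nanmin(q[...,0],0); print(np.round(fx[::8],4))
L=R[R[:,2]>.1]; s("lid",L)
# lid plane
rng=np.random.default_rng(0);c=None
x=L
for _ in range(5):
    c=x.mean(0);n=np.linalg.svd(x-c,full_matrices=False)[2][2]; r=(x-c)@n; x=x[abs(r)<max(.003,0*2)] if _ else x[abs(r)<.01]
print("plane",c,n,len(x),len(L)); s("lidin",x)
for k in(300,340,380,420,460):
    col=W[150:215,k]; i=np.nanargmax(col[:,2]); print(k,col[i].round(4))
for n,(r0,r1,c0,c1) in dict(mug=(240,282,235,280),paint=(185,208,250,275),tub=(170,206,486,530),plane=(240,312,462,550)).items():
    m=W[r0:r1,c0:c1]; m=m[m[...,2]>.012]; s(n,m)
Q=S.reshape(-1,3); Q=Q[(Q[:,2]>.09)&(Q[:,0]>.5)&(Q[:,0]<.85)&(abs(Q[:,1])<.22)]; s("sidelid",Q)
```

```text
rail 751 [[0.5624, -0.2549, 0.0765], [0.5685, -0.1234, 0.0803], [0.5975, 0.0523, 0.0836]]
[ 0.5802 -0.1009] [0.039  0.3103] 0.7059752345085144
[[0.5587999820709229, 0.05400000140070915], [0.5626000165939331, -0.2563000023365021], [0.6015999913215637, -0.2558000087738037], [0.5978000164031982, 0.054499998688697815]]
drawtop 248 [[0.4956, -0.0914, 0.0384], [0.5005, -0.0361, 0.0462], [0.5182, 0.0429, 0.0497]]
[ 0.5113 -0.0239] [0.0339 0.1379] 1.129775047302246
[[0.49300000071525574, 0.04470000043511391], [0.49570000171661377, -0.09309999644756317], [0.529699981212616, -0.0925000011920929], [0.5270000100135803, 0.04540000110864639]]
[   nan 0.4983 0.4984 0.4968 0.4985 0.4967 0.4972 0.4973 0.4955 0.4957]
drawtop 252 [[0.4951, -0.2426, 0.0383], [0.4991, -0.1609, 0.046], [0.5218, -0.1066, 0.0494]]
[ 0.5127 -0.1745] [0.0379 0.1401] 1.5516328811645508
[[0.4918999969959259, -0.10499999672174454], [0.49570000171661377, -0.2451000064611435], [0.5335000157356262, -0.24400000274181366], [0.529699981212616, -0.10400000214576721]]
[   nan 0.4961 0.4963 0.4965    nan 0.4965 0.4952 0.4952 0.4956 0.561
[... 224 characters left out ...]
.6778, -0.1022, 0.1709], [0.7239, 0.0462, 0.2216]]
300 [0.644  0.0495 0.2209]
340 [ 0.6447 -0.0163  0.2217]
380 [ 0.6421 -0.0821  0.2226]
420 [ 0.6397 -0.148   0.2219]
460 [ 0.6421 -0.2137  0.2221]
mug 616 [[0.5136, 0.1043, 0.0151], [0.5498, 0.1534, 0.0721], [0.5847, 0.1767, 0.0879]]
paint 289 [[0.6622, 0.1211, 0.0144], [0.6769, 0.1355, 0.0493], [0.6935, 0.1522, 0.0533]]
tub 891 [[0.6708, -0.3765, 0.0183], [0.6918, -0.3462, 0.0917], [0.7163, -0.3314, 0.098]]
plane 1020 [[0.4553, -0.4313, 0.0122], [0.523, -0.3616, 0.0195], [0.5852, -0.3169, 0.0387]]
sidelid 1072 [[0.6349, -0.2159, 0.2152], [0.6395, -0.1096, 0.2191], [0.6451, 0.0419, 0.222]]<stdin>:15: RuntimeWarning: All-NaN slice encountered
```

```bash
cat >> h.py <<'E'
def ori(t,s=1):  # tool tilted t deg from straight down, tips leaning to +x; s: sign of tool y
    t=np.radians(t); z=np.array([np.sin(t),0,-np.cos(t)]); y=np.array([0,s,0.]); return np.column_stack([np.cross(y,z),y,z])
YL,YR,YM,HX,X0=-0.0255,-0.1765,-0.101,0.727,0.5615
def lidpt(a,r=.15,off=0.): # TCP for straight-down tool with its -x tip corner on the lid's outer face, off the face by off
    a=np.radians(a); h=.009+off
    return [HX-r*np.cos(a)+h*np.sin(a)+.0095,YM,.08+r*np.sin(a)+h*np.cos(a)]
E
python3 - <<'E'
from h import *
print(robot.read_tcp_rot().round(2) if hasattr(robot.read_tcp_rot(),'round') else robot.read_tcp_rot(),robot.read_t())
for s in(1,-1):
  for t in(35,25,15):
    for p in([.44,YL,.16],[.46,YL,.022],[.555,YL,.022],[.46,YR,.022],[.555,YR,.022]):
        q=robot.ik(p,ori(t,s)); print(s,t,p,None if q is None else np.round(q,0))
  for p in(lidpt(60,off=.08),lidpt(58),lidpt(0)):
    for t in (0,-20):
        q=robot.ik(p,ori(t,s)); print(s,t,p,None if q is None else np.round(q,0))
E
```

```text
[[ 0.95 -0.32 -0.  ]
 [-0.32 -0.95 -0.  ]
 [ 0.    0.   -1.  ]] 0.1
1 35 [0.44, -0.0255, 0.16] None
1 35 [0.46, -0.0255, 0.022] None
1 35 [0.555, -0.0255, 0.022] None
1 35 [0.46, -0.1765, 0.022] [-11.   7. -43. -48.  -9. -33.]
1 35 [0.555, -0.1765, 0.022] [ -3.  13. -39. -35.  -3. -52.]
1 25 [0.44, -0.0255, 0.16] None
1 25 [0.46, -0.0255, 0.022] None
1 25 [0.555, -0.0255, 0.022] None
1 25 [0.46, -0.1765, 0.022] None
1 25 [0.555, -0.1765, 0.022] None
1 15 [0.44, -0.0255, 0.16] [  30.  -11.  -47.   11.  -41. -127.]
1 15 [0.46, -0.0255, 0.022] None
1 15 [0.555, -0.0255, 0.022] [  20.   13.  -48.   20.  -15. -129.]
1 15 [0.46, -0.1765, 0.022] [  2.   9. -48.   2. -18. -94.]
1 15 [0.555, -0.1765, 0.022] [  2.  16. -37.   1. -22. -93.]
1 0 [np.float64(0.7385762609368149), -0.101, np.float64(0.25440381056766576)] [  7.  26.  16.   0. -80. -97.]
1 -20 [np.float64(0.7385762609368149), -0.101, np.float64(0.25440381056766576)] [   6.   41.   40.   -2. -108.  -96.]
1 0 [np.float64(0.664644543230427), -0.101, np.float64(0.21197648780156275)] [  8.  20.   1.   0. -71. -98.]
1 -20 [np.float64(0.664
[... 904 characters left out ...]
555, -0.1765, 0.022] [  2.  16. -37.   1. -22.  87.]
-1 0 [np.float64(0.7385762609368149), -0.101, np.float64(0.25440381056766576)] [  7.  26.  16.   0. -80.  83.]
-1 -20 [np.float64(0.7385762609368149), -0.101, np.float64(0.25440381056766576)] [   6.   41.   40.   -2. -108.   84.]
-1 0 [np.float64(0.664644543230427), -0.101, np.float64(0.21197648780156275)] [  8.  20.   1.   0. -71.  82.]
-1 -20 [np.float64(0.664644543230427), -0.101, np.float64(0.21197648780156275)] [  7.  34.  21.  -2. -97.  84.]
-1 0 [np.float64(0.5864999999999999), -0.101, np.float64(0.089)] [  9.  19. -18.   0. -53.  81.]
-1 -20 [np.float64(0.5864999999999999), -0.101, np.float64(0.089)] [  7.  31.   0.  -3. -79.  84.]
```

Run:
```python
from h import *
for t in(15,12,10,6,0):
  for Y in(YL,YL-.015,YR):
    r=[]
    for x,z in((.45,.14),(.468,.14),(.468,.024),(.475,.024),(.5,.024),(.53,.024),(.557,.024)):
        q=robot.ik([x,Y,z],ori(t,-1)); r.append(0 if q is None else 1)
    print(t,Y,r, None if q is None else np.round(q))
```

```text
15 -0.0255 [1, 1, 0, 0, 1, 1, 1] [ 20.  13. -48.  19. -16.  52.]
15 -0.040499999999999994 [1, 1, 0, 0, 1, 1, 1] [ 19.  13. -47.  17. -16.  55.]
15 -0.1765 [1, 1, 1, 1, 1, 1, 1] [  2.  16. -37.   1. -22.  87.]
12 -0.0255 [1, 1, 1, 1, 1, 1, 1] [ 20.  14. -42.  11. -23.  60.]
12 -0.040499999999999994 [1, 1, 1, 1, 1, 1, 1] [ 19.  14. -42.  10. -23.  63.]
12 -0.1765 [1, 1, 1, 1, 1, 1, 1] [  2.  17. -34.   1. -27.  87.]
10 -0.0255 [1, 1, 1, 1, 1, 1, 1] [ 20.  15. -39.   8. -27.  64.]
10 -0.040499999999999994 [1, 1, 1, 1, 1, 1, 1] [ 18.  15. -39.   7. -27.  66.]
10 -0.1765 [1, 1, 1, 1, 1, 1, 1] [  2.  18. -32.   1. -30.  88.]
6 -0.0255 [1, 1, 1, 1, 1, 1, 1] [ 19.  17. -34.   4. -34.  68.]
6 -0.040499999999999994 [1, 1, 1, 1, 1, 1, 1] [ 17.  17. -33.   3. -34.  70.]
6 -0.1765 [1, 1, 1, 1, 1, 1, 1] [  2.  19. -29.   0. -36.  88.]
0 -0.0255 [1, 1, 1, 1, 1, 1, 1] [ 17.  20. -27.   0. -43.  73.]
0 -0.040499999999999994 [1, 1, 1, 1, 1, 1, 1] [ 16.  20. -27.   0. -43.  74.]
0 -0.1765 [1, 1, 1, 1, 1, 1, 1] [  2.  22. -23.   0. -44.  88.]
```

```bash
cat >> h.py <<'E'
def push_drawer(Y,tilt=10,z=.024):
    o=ori(tilt,-1)
    robot.servo_line([.468,Y,z],o,speed=.1)
    f0=np.array(robot.read_force()); log=[]
    for x in [.478,*np.arange(.486,.5455,.012),*np.arange(.5475,.5601,.0015)]:
        robot.servo_line([x,Y,z],speed=.03 if x<.546 else .015)
        fx=(np.array(robot.read_force())-f0)[0]; log.append((round(x,4),round(float(fx),1)))
        if abs(fx)>7: break
    print(log,robot.read_position(),robot.read_t())
    robot.servo_line([.468,Y,z],speed=.1); robot.servo_line([.468,Y,.14],speed=.15)
E
python3 - <<'E'
from h import *
robot.move_gripper(0.0)
robot.goto([.468,YL,.14],ori(10,-1)); print(robot.read_t(),robot.read_force())
push_drawer(YL)
p,d,W=cam("top"); cv2.imwrite("pics/top1.png",p[:,:,::-1]); np.save("topW1.npy",W); print(robot.read_t())
E
```

```text
4.0417 [-0.14487894  0.76672458 -0.2422759 ]
[(0.478, -0.1), (np.float64(0.486), 0.8), (np.float64(0.498), 1.4), (np.float64(0.51), 1.2), (np.float64(0.522), -0.0), (np.float64(0.534), 0.6), (np.float64(0.5475), 0.5), (np.float64(0.549), 0.3), (np.float64(0.5505), -0.1), (np.float64(0.552), -0.3), (np.float64(0.5535), -0.1), (np.float64(0.555), 1.3), (np.float64(0.5565), 1.1), (np.float64(0.558), -1.0), (np.float64(0.5595), -6.7)] [ 0.55760976 -0.0260093   0.0233308 ] 11.5
13.5417
```

View pics/top1.png

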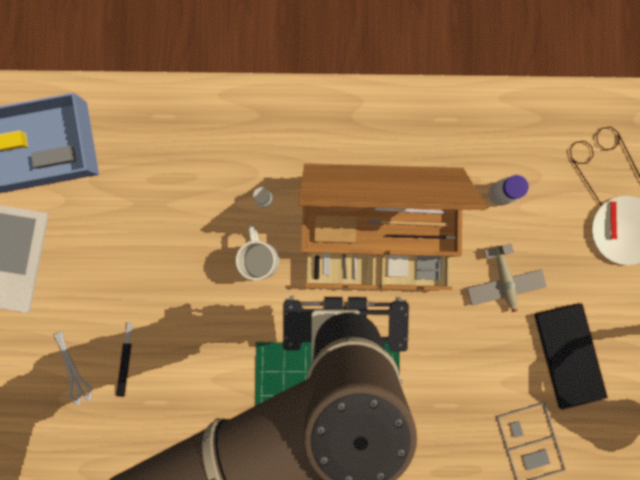

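The top view shows the left drawer front still at about row 288, columns 305–375, so it looks open. I'll measure it before going on.

Run:
```python
from h import *
for f in("topW","topW1"):
    W=np.load(f+".npy")
    for a,b in((308,372),(384,448)):
        q=W[255:298,a:b]; q=np.where(((q[...,2]>.036)&(q[...,2]<.055))[...,None],q,np.nan)
        print(f,np.nanmin(q[...,0],0)[::7].round(4))
p,d,W=cam("side"); cv2.imwrite("pics/side1.png",p[:,:,::-1]); print(robot.read_t(),robot.read_position(),robot.read_grip_width(),robot.read_force())
```

```text
topW [0.498  0.4983 0.4986 0.4967    nan 0.4967 0.4973 0.4974 0.4955 0.4957]
topW [0.4962 0.4962 0.4964 0.4964    nan    nan 0.495  0.4951 0.4954 0.4956]
topW1 [0.5002 0.4984 0.4986 0.4966 0.4966 0.4967 0.4972 0.4974 0.4955 0.4957]
topW1 [0.496  0.4962 0.4963 0.4965 0.4984    nan 0.495  0.4952 0.4953 0.4954]
13.5917 [ 0.46731723 -0.02579423  0.13884672] 0.005963662003468863 [-0.05645962 -0.77838324  0.30543787]<stdin>:6: RuntimeWarning: All-NaN slice encountered
```

View pics/side1.png

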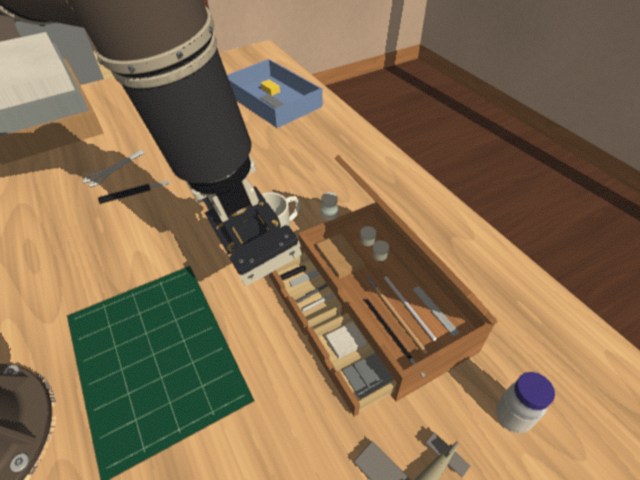

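The side view confirms both drawers are still out, with the left front's corner at about (270,265). Before moving again I'll check where the TCP projects in this image.

Run:
```python
from h import *
im=cv2.imread("pics/side1.png"); c=robot.camera_info("side"); V=np.array(c["view"]); f=240/np.tan(np.radians(c["vfov"])/2)
def pr(p):
    q=V[:3,:3]@np.array(p)+V[:3,3]; return (int(round(c["cx"]+f*q[0]/q[2])),int(round(c["cy"]+f*q[1]/q[2])))
T=np.array(robot.read_position()); R=np.array(robot.read_tcp_rot()); print(R.round(2).tolist())
S=np.load("sideW.npy"); print("desk z side",np.nanmedian(S[300:440,100:200,2]),"top",np.nanmedian(np.load("topW.npy")[350:440,270:390,2]))
out=cv2.resize(im[180:420,180:500],None,fx=2.5,fy=2.5)
def dot(p,col):
    u,v=pr(p); print(u,v); cv2.circle(out,(int((u-180)*2.5),int((v-180)*2.5)),4,col,1)
dot(T,(0,0,255)); dot(T-R[:,2]*.066,(0,255,0)); 
for p in([.5615,.054,.08],[.5615,-.256,.08],[.496,.045,.046],[.496,-.0255,.0275],[.496,-.247,.046]): dot(p,(255,0,0))
cv2.imwrite("pics/side1c.png",out)
```

```text
[[0.99, -0.0, 0.17], [-0.0, -1.0, -0.0], [0.17, 0.0, -0.99]]
desk z side 0.003167402540430343 top 0.0031384318177349897
262 263
249 236
295 234
401 377
266 264
284 298
356 406
```

View pics/side1c.png

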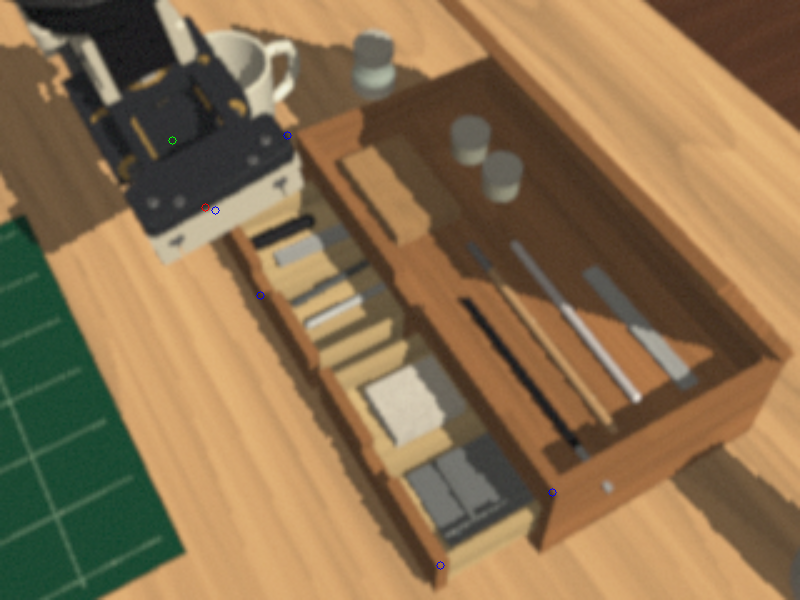

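Calibration and TCP agree in this view, with the TCP at (262,263), hidden under the gripper body. I'll repeat part of the push and observe it while in contact.

Run:
```python
from h import *
o=ori(10,-1); Y=YL
def m(tag):
    p,d,W=cam("side")
    c=robot.camera_info("side"); V=np.array(c["view"])
    A=W.reshape(-1,3)
    k=(A[:,2]>.038)&(A[:,2]<.052)&(A[:,1]>-.085)&(A[:,1]<-.055)&(A[:,0]>.47)&(A[:,0]<.6)
    k2=(A[:,2]>.012)&(A[:,2]<.2)&(A[:,1]>Y-.03)&(A[:,1]<Y+.03)&(A[:,0]>.4)&(A[:,0]<.6)
    print(tag,robot.read_t(),"front",np.percentile(A[k][:,0],[1,10,30]).round(4) if k.any() else None,np.round(robot.read_force(),1)); return p
robot.servo_line([.468,Y,.024],o,speed=.12); m("down")
robot.servo_line([.495,Y,.024],speed=.04); m("a")
robot.servo_line([.52,Y,.024],speed=.04); p=m("b"); cv2.imwrite("pics/side2.png",p[:,:,::-1])
```

```text
down 14.7583 front [0.4949 0.4955 0.5004] [1.3 0.4 0.7]
a 15.6333 front [0.495  0.4957 0.5016] [ 0.4 -0.1 -0.4]
b 16.4583 front [0.4952 0.4957 0.502 ] [ 0.5  0.  -0.3]
```

View pics/side2.png

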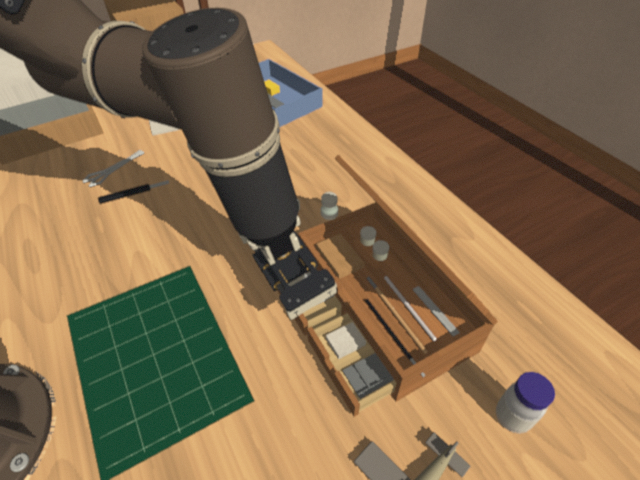

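Run:
```python
from h import *
T=np.array(robot.read_position()); R=np.array(robot.read_tcp_rot()); print(T,R.round(2).tolist())
for n in("side","top"):
    p,d,W=cam(n); np.save(f"{n}W2.npy",W); cv2.imwrite(f"pics/{n}2b.png",p[:,:,::-1])
    L=(W-T)@R; 
    k=(abs(L[...,0])<.06)&(abs(L[...,1])<.11)&(L[...,2]<.03)&(L[...,2]>-.14)&(W[...,2]>.06)&(W[...,0]<.555)
    A=L[k]; print(n,len(A),np.percentile(A,[1,10,50,90,99],axis=0).round(3).tolist())
    g=d; B=W[k]; print(np.percentile(B,[1,50,99],axis=0).round(3).tolist())
    # L y histogram with z range
    for lo in np.arange(-.14,.0,.01):
        s=A[(A[:,2]>=lo)&(A[:,2]<lo+.01)]
        if len(s)>5: print(round(lo,2),len(s),s[:,0].min().round(3),s[:,0].max().round(3),s[:,1].min().round(3),s[:,1].max().round(3))
```

```text
[ 0.5196602  -0.02560821  0.02385299] [[0.98, -0.0, 0.17], [-0.0, -1.0, -0.0], [0.17, 0.0, -0.98]]
side 3504 [[-0.037, -0.043, -0.138], [-0.032, 0.007, -0.132], [-0.003, 0.047, -0.126], [0.031, 0.095, -0.099], [0.039, 0.098, -0.089]]
[[0.462, -0.123, 0.109], [0.496, -0.073, 0.147], [0.539, 0.017, 0.161]]
-0.14 1401 -0.038 0.04 -0.021 0.098
-0.13 543 -0.038 0.04 -0.071 0.099
-0.12 831 -0.038 0.04 -0.08 0.097
-0.11 340 -0.038 0.04 -0.082 0.091
-0.1 323 -0.038 0.04 -0.082 0.091
-0.09 61 -0.037 0.033 -0.08 0.089
top 2295 [[-0.036, -0.096, -0.135], [-0.024, -0.087, -0.133], [0.016, -0.015, -0.13], [0.037, 0.086, -0.108], [0.04, 0.094, -0.097]]
[[0.461, -0.12, 0.126], [0.513, -0.011, 0.152], [0.542, 0.07, 0.161]]
-0.14 1314 -0.037 0.04 -0.096 0.095
-0.13 478 -0.037 0.041 -0.096 0.096
-0.12 219 -0.016 0.041 -0.094 0.093
-0.11 243 0.025 0.041 -0.089 0.085
-0.1 41 0.032 0.04 -0.088 0.087
```

Run:
```python
from h import *
Y=YL
robot.servo_line([.462,Y,.024],speed=.1); f0=np.array(robot.read_force())
for z in(.017,.012):
    robot.servo_line([.462,Y,z],speed=.04); f=np.array(robot.read_force())-f0; print(z,f.round(1))
    if f[2]>4: break
for x in(.480,.488,.496,.504):
    robot.servo_line([x,Y,z],speed=.05); print(x,(np.array(robot.read_force())-f0).round(1),np.round(robot.read_position(),4))
p,d,W=cam("side"); A=W.reshape(-1,3)
k=(A[:,2]>.038)&(A[:,2]<.052)&(A[:,1]>-.085)&(A[:,1]<-.055)&(A[:,0]>.47)&(A[:,0]<.6)
print(np.percentile(A[k][:,0],[1,10,30]).round(4),robot.read_t())
```

```text
0.017 [-1.   0.5  0.3]
0.012 [-1.1  0.   1. ]
0.48 [-0.4 -1.6  0.5] [ 0.4801 -0.0256  0.0118]
0.488 [-0.5 -1.  -0.2] [ 0.4883 -0.0254  0.012 ]
0.496 [-0.7 -0.4  0. ] [ 0.4965 -0.0254  0.012 ]
0.504 [-0.5 -1.   0.4] [ 0.5046 -0.0254  0.0121]
[0.5117 0.5166 0.583 ] 19.375
```

It moved this time: the left front is now at x ≈ 0.512. At the earlier height the tip was passing through the notch, so the real tip sits about 10 mm or more higher than reported. I'll finish both drawers at the lower height.

```bash
cat >> h.py <<'E'
def finish(Y,z,x0):
    f0=np.array(robot.read_force()); log=[]
    for x in [*np.arange(x0,.546,.02),.548,*np.arange(.550,.567,.0015)]:
        robot.servo_line([x,Y,z],speed=.045 if x<.549 else .015)
        fx=float(np.mean([robot.read_force()[0] for _ in range(2)])-f0[0]); log.append((round(float(x),4),round(fx,1)))
        if fx<-7: break
    print(log,np.round(robot.read_position(),4),robot.read_t())
    robot.servo_line([.46,Y,z],speed=.15)
E
python3 - <<'E'
from h import *
finish(YL,.012,.52)
robot.servo_line([.46,YR,.012],speed=.15); print(robot.read_t())
p,d,W=cam("side"); A=W.reshape(-1,3)
k=(A[:,2]>.036)&(A[:,2]<.05)&(A[:,1]>-.085)&(A[:,1]<.03)&(A[:,0]>.47)&(A[:,0]<.6)
print(k.sum(),np.percentile(A[k][:,0],[1,10,30]).round(4),robot.read_t()); cv2.imwrite("pics/side3.png",p[:,:,::-1])
E
```

```text
[(0.52, -0.4), (0.54, 0.1), (0.548, 0.2), (0.55, -0.3), (0.5515, -0.7), (0.553, -2.0), (0.5545, -0.5), (0.556, -0.5), (0.5575, -2.1), (0.559, -5.6), (0.5605, -9.6)] [ 0.5581 -0.0261  0.0113] 22.8333
24.8083
130 [0.5635 0.564  0.5645] 24.8583
```

View pics/side3.png

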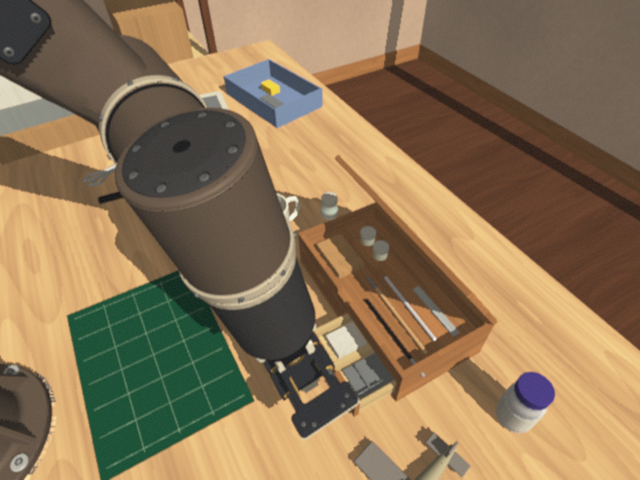

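The left drawer is home: its front is at x ≈ 0.5637 and no longer stands out at (300,290). The right drawer is still out at (340–395, 330–405), with the gripper lowered in front of it and clear of the plane at (380,465).

Run:
```python
from h import *
finish(YR,.012,.486)
robot.servo_line([.46,YR,.20],speed=.2)
robot.goto([.50,YM,.32],ori(0,-1))
robot.goto([.722,YM,.30],ori(0,-1))
print(robot.read_t(),robot.read_position())
for n in("side","top"):
    p,d,W=cam(n); cv2.imwrite(f"pics/{n}4.png",p[:,:,::-1]); A=W.reshape(-1,3)
    for a,b in((-.085,.03),(-.235,-.11)):
        k=(A[:,2]>.03)&(A[:,2]<.048)&(A[:,1]>a)&(A[:,1]<b)&(A[:,0]>.47)&(A[:,0]<.59)
        print(n,k.sum(),np.percentile(A[k][:,0],[1,10,50]).round(4) if k.any() else None)
    k=(A[:,2]>.21)&(A[:,2]<.225)&(A[:,1]<.06)&(A[:,1]>-.26)&(A[:,0]>.6)&(A[:,0]<.66); print("lid edge",k.sum(),np.median(A[k],0).round(4) if k.any() else None)
```

```text
[(0.486, -0.1), (0.506, -0.6), (0.526, 0.4), (0.546, -0.5), (0.548, -0.5), (0.55, -1.2), (0.5515, -0.7), (0.553, -1.3), (0.5545, -0.7), (0.556, -3.1), (0.5575, -7.0), (0.559, -11.4)] [ 0.5559 -0.1766  0.0112] 29.3917
32.8333 [ 0.72123431 -0.10166027  0.29950206]
side 221 [0.5636 0.5641 0.5652]
side 357 [0.5613 0.5618 0.5628]
lid edge 1318 [ 0.6391 -0.1427  0.2192]
top 18 [0.5642 0.565  0.5652]
top 17 [0.5619 0.5629 0.563 ]
lid edge 1504 [ 0.6423 -0.1066  0.2184]
```

View pics/side4.png

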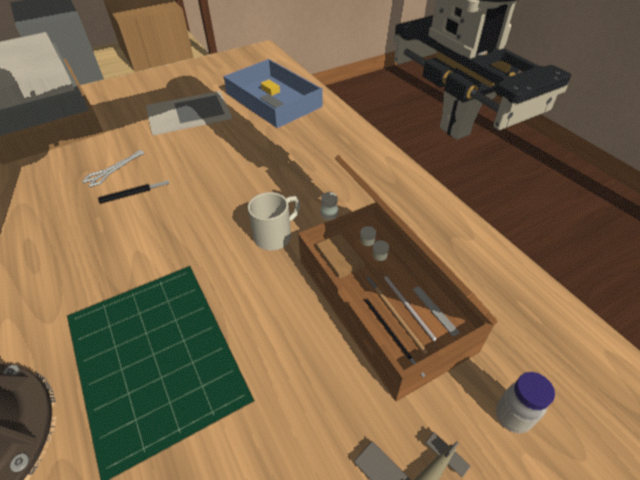

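Both drawers are home and the front is flush, running from (300,265) to (395,390). The shut fingers are visible at (440–475, 92–138), so I can measure the true tip from depth.

Run:
```python
from h import *
T=np.array(robot.read_position()); R=np.array(robot.read_tcp_rot())
p,d,W=cam("side"); L=((W-T)@R)[85:150,430:490].reshape(-1,3)
L=L[(abs(L[:,0])<.04)&(abs(L[:,1])<.04)&(L[:,2]>-.1)&(L[:,2]<.04)]
print(np.percentile(L,[1,50,99],axis=0).round(4).tolist())
for lo in np.arange(-.08,.03,.01):
    s=L[(L[:,2]>=lo)&(L[:,2]<lo+.01)]
    if len(s): print(round(lo,2),len(s),s.min(0).round(3),s.max(0).round(3))
```

```text
[[-0.0382, -0.0169, -0.0994], [-0.0093, 0.0143, -0.0577], [0.0111, 0.0357, -0.0256]]
-0.08 150 [-0.011 -0.02  -0.08 ] [ 0.012  0.025 -0.07 ]
-0.07 282 [-0.012 -0.02  -0.07 ] [ 0.012  0.023 -0.06 ]
-0.06 247 [-0.012 -0.019 -0.06 ] [ 0.012  0.021 -0.05 ]
-0.05 227 [-0.012 -0.016 -0.05 ] [ 0.012  0.019 -0.04 ]
-0.04 235 [-0.011 -0.016 -0.04 ] [ 0.012  0.018 -0.03 ]
-0.03 98 [-0.011 -0.014 -0.03 ] [ 0.013  0.018 -0.023]
```

The true tip is 24 mm short of the reported TCP, so I'll lower the lid path by that much.

```bash
cat > lid.py <<'E'
from h import *
D=.024
def pt(a,r=.15,HX=.7277):
    a=np.radians(a); return [HX-r*np.cos(a)+.009*np.sin(a)+.011,YM,.08+r*np.sin(a)+.009*np.cos(a)-D]
robot.servo_line(pt(78),speed=.15); f0=np.array(robot.read_force()); log=[]; ok=True
for a in [68,60,*range(54,5,-6),3]:
    robot.servo_line(pt(a),speed=.06 if a>10 else .04); f=np.array(robot.read_force())-f0; log.append((a,f.round(1)[[0,2]].tolist()))
    if np.linalg.norm(f)>18: ok=False; break
if ok:
    x,y,z=pt(0)
    for dz in np.arange(.004,-.0081,-.0015):
        robot.servo_line([x,y,z+dz],speed=.015); f=np.mean([robot.read_force() for _ in range(2)],0)-f0; log.append((round(dz,4),f.round(1)[[0,2]].tolist()))
        if f[2]>8: break
print(log,np.round(robot.read_position(),4),robot.read_t(),ok)
if ok:
    robot.servo_line([x,y,.20],speed=.12)
for n in("side","top"):
    p,d,W=cam(n); cv2.imwrite(f"pics/{n}5.png",p[:,:,::-1]); A=W.reshape(-1,3)
    k=(A[:,2]>.06)&(A[:,2]<.12)&(A[:,1]<.04)&(A[:,1]>-.24)&(A[:,0]>.57)&(A[:,0]<.72); B=A[k]
    c,*_=np.linalg.lstsq(np.c_[B,][:,:2]@np.eye(2) if 0 else np.c_[B[:,:2],np.ones(len(B))],B[:,2],rcond=None)
    print(n,len(B),"slope",c[:2].round(4),"z",np.percentile(B[:,2],[5,50,95]).round(4))
print(robot.read_t())
E
python3 lid.py
```

```text
[(68, [0.9, 0.4]), (60, [1.7, 0.9]), (54, [0.1, -0.3]), (48, [0.3, -0.9]), (42, [0.2, -0.2]), (36, [1.3, 0.1]), (30, [0.9, 0.3]), (24, [0.4, -0.5]), (18, [0.9, 0.3]), (12, [1.1, 1.3]), (6, [1.0, -0.4]), (3, [0.5, -0.9]), (np.float64(0.004), [0.4, -0.7]), (np.float64(0.0025), [0.2, -0.9]), (np.float64(0.001), [-2.6, 7.3]), (np.float64(-0.0005), [-6.7, 18.3])] [ 0.5888 -0.1011  0.0667] 40.1667 True
side 11919 slope [ 0.0003 -0.0005] z [0.0878 0.0893 0.0908]Traceback (most recent call last):
  File "lid.py", line 21, in <module>
    print(n,len(B),"slope",c[:2].round(4),"z",np.percentile(B[:,2],[5,50,95]).round(4))
                                              ~~~~~~~~~~~~~^^^^^^^^^^^^^^^^^^
    return _quantile_unchecked(
        a, q, axis, out, overwrite_input, method, keepdims, weights)
    return _ureduce(a,
                    func=_quantile_ureduce_func,
    ...<5 lines>...
                    overwrite_input=overwrite_input,
                    method=method)
    r = func(a, **kwargs)
    result = _quantile(arr,
                       quantiles=q,
    ...<2 lines>...
                       out=out,
                       weights=wgt)
    slices_having_nans = np.isnan(arr[-1, ...])
                                  ~~~^^^^^^^^^
IndexError: index -1 is out of bounds for axis 0 with size 0
```

View pics/side5.png

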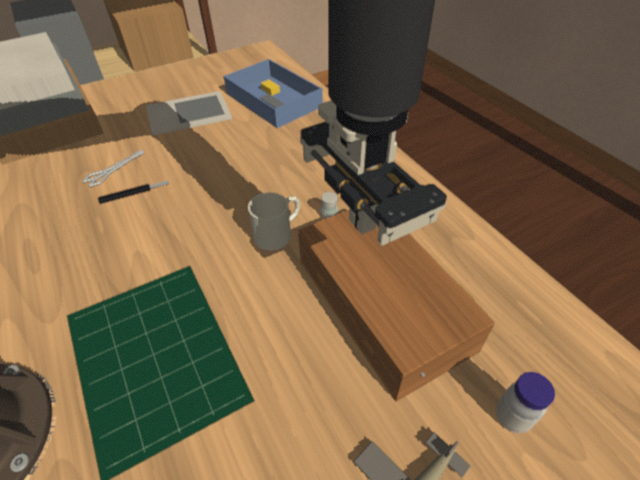

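The lid lies flat on the box (300–493, 215–395) with slope ≈ 0 and z ≈ 0.089. The drawer fronts look flush, and the mug, paint jar, tub and plane are where they were. I'll do one last numeric check of the drawers, then hand in.

Run:
```python
from h import *
p,d,W=cam("side"); A=W.reshape(-1,3); g=[]
for a,b in((-.085,.03),(-.235,-.11)):
    for lo,hi in((.015,.044),(.054,.076)):
        k=(A[:,2]>lo)&(A[:,2]<hi)&(A[:,1]>a)&(A[:,1]<b)&(A[:,0]>.47)&(A[:,0]<.59); g.append(np.median(A[k][:,0]).round(4))
print(g,robot.read_t(),np.round(robot.read_position(),3))
if abs(g[0]-g[1])<.003 and abs(g[2]-g[3])<.003: print(robot.job_done())
```

```text
[np.float64(0.5648), np.float64(0.5647), np.float64(0.5627), np.float64(0.5626)] 41.6 [ 0.588 -0.101  0.199]
the job is handed in; nothing more can be done
None
```

The workbox is closed and handed in at 41.6 s: both drawer fronts are flush with the box face to about 0.1 mm, and the lid lies flat and shut. The bystander objects look unmoved. The highest force I read was about 20 N, when the lid met its stop. My first push on the left drawer passed over its front and touched the rail at about 7 N before I lowered the tip.

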